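Lock a gel cassette with the T-handle key

ROBOT

A 6-joint arm with a two-finger parallel gripper is mounted at the origin on a cart in front of the work surface, level with it; the furniture and walls round the work are solid. World frame = base frame: x ahead of the robot, y to its left, z up, the work surface at z = 0. Lengths are in m, angles in degrees, forces in N, time in s.
With the tool pointing down it reaches from about 0.375 to 0.9 m from the base axis. Payload 3.1 kg.
Tool frame: the origin (TCP) lies at the very end of the fingers, on their centre line; the grasp point (between the pads) lies 19 mm behind it; z points along the fingers, y is the line along which they close (so a half turn about z gives the same grasp; the last joint's range is limited). The gripper opens to 87 mm and grips with 3 to 60 N. Pads are 19 mm wide; open, the fingers measure 117 mm over their backs; the gripper's body (75 mm by 190 mm) begins 51 mm behind the grasp point.
Start: joints at [-80.243, 30.224, 82.088, -0, 67.689, -10.227], TCP at [0.214, -0.587, 0.223] pointing down, gripper open.
Joint ranges: [-176.69, 176.69], [-43.24, 126.21], [12.49, 139.97], [-82, 262], [0, 151.66], [-163.58, 163.58]. Speed limits (degrees/s): [159.86, 159.86, 180, 180, 180, 180].

INTERFACE

Orientations are given as a 3x3 rotation matrix whose columns are the frame's x, y, z axes.
In Python, from rig import bot gives the robot as it stands.
- The arm moves only by the tool move_arm, never from a script. Its argument "increments" is a list of rows, each an object with "xyz": the shift along the tool's x, y, z in mm, a list of three; "roll": the turn about the tool's z in rad; "grip": the opening in per cent of the stroke, from 0 (shut) to 100 (fully open). A call has 1 to 5 rows; each row shifts and turns the commanded pose from where the row before left it, along the tool's axes as they then stand; what a row does not reach is not made up. A row lasts 1/12 s, in which the tool goes at most 41.7 mm and 7.16 degrees, less where a joint would pass 70% of its speed; a pose out of reach is approached as far as the arm can. A call is refused whole if a number of a shift passes 41.7 or a number of a turn 0.125, either way. A call with a gripper value outside its range is refused whole. The fingers move at their own pace and stop on an object; the grip force is fixed at half the most. Time passes only in rows, so rows that do not move let the fingers close. It gives the time, the measured TCP pose, the force, the opening and the grip force at its end, in the units of the state.
- bot.read_state(): the state, without advancing time (a new reading comes with each control period).
- bot.capture(name): name is "scene" or "top"; returns (picture, depth): 420x560x3 uint8, red, green, blue; 420x560 float32, m along the optical axis (not along the pixel's ray), 0 where there is no reading.
- bot.camera_model(name): a dict with "intrinsics" (3x3 intrinsics, pixels), "rvec" (rotation vector, rad) and "tvec" (3), from world to camera coordinates, as OpenCV has them. Camera axes: x right, y down, z forward; pixel columns grow to the right and rows downward; lengths in m; the calibration is good to about 2 mm. A picture is of the moment at which its call begins. camera_model takes no time and is no camera call.
- bot.hand_in(): hands the job in; it is judged then, once.
Trained networks look in the newest picture that a camera, given by its name, has taken for a name from the list of things; names that differ only in an ending like _2 or _b are one class to them, and where a whole thing is asked for, a point or a joint stands for the part that bears it (a point fixed in the world has none). Each returns a list of dicts, best first, with "conf" (0 to 1); they miss things now and then, are a little off and sometimes report something else, mostly with a low value. They report only what shows in the picture. A call takes as long as a camera call.
- bot.spot_in(label, camera): "at" ([x, y, z] in m, in the coordinates of the camera as it stood for that picture, good to about 4 mm: the middle of the surface that is visible of it).
- bot.trace(label, camera): "mask" (420x560 bool, what is visible of it).
The state is a dict: "time_s": time; "joint_positions": joint angles; "qvel": joint speeds; "tau": joint torques, N m; "position": TCP position; "tcp_rot": TCP orientation; "force": force on the tool from outside, world axes, zero at the start; "moment": the same for the moment, N m; "opening": opening from 0.0 (shut) to 1.0 (fully open); "grasp_force": force on a finger pad.
Only numpy, scipy, OpenCV 4.12 (cv2) and the standard library are available. Lean on these libraries where they do the work, as an engineer would, in place of code of your own. Each camera call takes 0.05 s, during which the arm holds its last target. There are 200 camera calls.

TASK

Lock the glass gel cassette in the bench clamp: take the red T-handle key from its stand, put it down the clamp's blue well, feel for the hidden cross-shaped socket until the key drops home, and turn it clockwise (seen from above) until the jaw is tight on the cassette and the cam comes up against its stop; stop there and do not force it. Leave the key standing home in the well. Do not push the jaw itself, do not knock the glass, and leave the other things on the bench where they are.

Things in the scene. Friction and masses are not known exactly. Their poses are not given: they have to be found in the camera images.
- clamp: grey bench clamp, fixed: base plate 140 x 110 x 14 mm (x, y, z), on it a blue tower 50 x 50 mm, its top 85 mm above the worktop, centred at x = -35 mm, then towards +x the sliding jaw, the glass cassette and the fixed jaw (64 mm high). Origin: centre of the underside; z up.
- socket (a point): dark steel cam at the foot of the well: centre of its cross-shaped socket (two slots 9 mm wide) at its rim, 30 mm above the worktop (floor at 18 mm). It may stand at any angle, found by touch (repeats every quarter turn). The cam turns clockwise from above, 1.5 to 2.4 rad to a hard stop, against friction of 0.12 N m, stays where it is left, moves the jaw 6 mm per rad
- well_mouth (a point): centre of the mouth of the round vertical well (24 mm bore) on top of the blue tower, 85 mm above the worktop, on the cam's axis
- jaw_face (a point): centre of the black rubber face of the sliding aluminium jaw (76 mm wide in y, top 54 mm above the worktop). The jaw slides along the clamp's +x; at x = 30.4 mm in the clamp's frame it meets the cassette and the cam is at its stop. At the start it is 9 to 14.4 mm short of that.
- jaw: sliding aluminium jaw of the clamp, 16 x 76 x 40 mm; origin at the middle of its back face's lower edge, axes as the clamp's. It is moved by the cam only.
- cassette: upright glass gel cassette with green edges in the clamp, 10 x 80 x 70 mm, fixed, its top 84 mm above the worktop; origin at the middle of its lower edge
- key_stand: grey block 60 x 60 x 46 mm on a black foot 80 x 80 x 6 mm, fixed; the key stands upright in its round hole (24 mm bore), which ends 10 mm above the worktop. Origin: centre of the underside.
- key: steel T-handle key, 113 mm tall, about 150 g, loose. Origin: centre of its foot, z up the shaft. Cross-shaped foot: two blades 18 x 5 mm along the key's x and y, up to the collar; round shaft 12 mm; guide collar 21 mm wide, tapered below, z = 26 to 63 mm, runs in well and stand. Home in the socket the foot is 18 mm above the worktop; unaligned it rests on the socket's rim, at 30 mm
- key_tip (a point): centre of the underside of the key's cross-shaped foot
- key_bar (a point): middle of the key's red flat-sided crossbar: along the key's y, 90 mm long, 12 mm wide (x), 16 mm tall, centred 105 mm above the foot. The key has about 0.2 rad of play either way in the socket, drops 12 mm when pressed lightly once aligned, and stands by itself in the well. A push of 10 to 15 N near the end of the bar is ample at the stop; 40 N forces it
- tweezers: steel tweezers lying near the front edge, 17 x 133 x 10 mm, bystander
- pestle_mixer: black pen-shaped mixer lying near the front edge, 24 x 190 x 24 mm, bystander
- cream_tub: small white tub with a cream lid, 52 x 53 x 70 mm, bystander, origin at its underside

How it is judged:
By the outcome, as a careful person would: the job done as asked, in the order asked, and still so for the second after the job is handed in, with the robot touching nothing.
It also fails if it takes over 72 s, if anything falls off the work surface, if the arm or the gripper's body presses on something with over 40 N, if the wrist force passes 120 N, or if a joint passes its speed limit or range.

## Working session

There is one attempt and no reset: what is moved stays moved. The work goes in short steps, Python scripts to look and compute and a tool call to move; the robot and the scene stay as the last step left them, time stands still between calls to the robot, and variables do not carry over. Pictures are saved under pics/ and viewed, at most 10 in all, crops included, and the job is handed in when it is done.

Besides the shell and the picture viewer there is one more tool, called after "Request:" as name(argument=value, ...) on one line, values as JSON. move_arm: Moves the arm, as the interface text tells. Its arguments: {"type":"object","properties":{"increments":{"type":"array"}},"required":["increments"]}

```bash
mkdir -p pics; cat > h.py <<'E'
from rig import bot
import numpy as np, cv2
def cam(n):
    m=bot.camera_model(n);R=cv2.Rodrigues(np.array(m["rvec"],float))[0];return np.array(m["intrinsics"]),R,np.array(m["tvec"]).ravel()
def w(n,p):
    K,R,t=cam(n);return R.T@(np.array(p)-t)
def proj(n,P):
    K,R,t=cam(n);q=K@(R@np.array(P)+t);return q[:2]/q[2]
def cloud(n,d):
    K,R,t=cam(n);v,u=np.mgrid[:420,:560];P=np.stack([(u-K[0,2])/K[0,0]*d,(v-K[1,2])/K[1,1]*d,d],-1);return (P-t)@R
def save(n,f,im): cv2.imwrite(f"pics/{f}.png",im[:,:,::-1])
E
python3 - <<'E'
from h import *
for n in("scene","top"):
    im,d=bot.capture(n);save(n,n+"0",im);np.save(n+".npy",d)
    K,R,t=cam(n);print(n,K.ravel().round(0),(-R.T@t).round(3),R.round(2).tolist())
    for l in("clamp","well_mouth","jaw_face","cassette","key_stand","key_bar","key","cream_tub","tweezers","pestle_mixer"):
        print(l,[(w(n,o["at"]).round(3).tolist(),round(o["conf"],2)) for o in bot.spot_in(l,n)[:2]])
s=bot.read_state();print(s)
E
```

```text
scene [480.   0. 278.   0. 480. 215.   0.   0.   1.] [-0.134  0.568  0.784] [[-0.43, -0.9, 0.02], [-0.6, 0.28, -0.75], [0.67, -0.33, -0.66]]
clamp [([0.53, 0.098, 0.047], 0.76)]
well_mouth [([0.528, 0.103, 0.045], 0.81)]
jaw_face [([0.552, 0.108, 0.046], 0.54)]
cassette [([0.581, 0.095, 0.07], 0.87), ([0.537, 0.325, 0.035], 0.24)]
key_stand [([0.536, 0.324, 0.035], 0.71)]
key_bar [([0.553, 0.318, 0.118], 0.9)]
key [([0.555, 0.319, 0.123], 0.67)]
cream_tub [([0.714, 0.051, 0.057], 0.71)]
tweezers [([0.375, 0.077, 0.007], 0.6)]
pestle_mixer [([0.376, 0.333, 0.023], 0.98), ([0.536, 0.324, 0.034], 0.72)]
top [491.   0. 288.   0. 491. 212.   0.   0.   1.] [0.355 0.21  1.159] [[-0.14, -0.99, -0.0], [-0.97, 0.14, -0.21], [0.21, -0.03, -0.98]]
clamp [([0.543, 0.093, 0.028], 0.82)]
well_mouth [([0.551, 0.313, 0.122], 0.68), ([0.541, 0.09, 0.029], 0.64)]
jaw_face [([0.555, 0.085, 0.054], 0.86), ([0.543, 0.09, 0.029], 0.17)]
cassette [([0.578, 0.096, 0.078], 0.73)]
key_stand [([0.538, 0.312, 0.043], 0.77), ([0.372, 0.061, 0.009], 0.63)]
key_bar [([0.548, 0.316, 0.12], 0.74)]
key [([0.549, 0.315
[... 210 characters left out ...]
.43860848e-03,
        6.76875411e+01, -1.02287189e+01]), 'qvel': array([ 0.05496488,  0.0815227 ,  0.04861887, -0.06431498,  0.04016506,
        0.05173939]), 'tau': array([ 3.95158822e-04, -4.40029478e+01, -1.76987314e+01,  6.34947955e-02,
        5.05045394e-02, -1.77814269e-05]), 'position': array([ 0.21362662, -0.58735175,  0.22256803]), 'tcp_rot': array([[ 9.39766665e-01,  3.41816639e-01, -2.82257183e-05],
       [ 3.41816637e-01, -9.39766664e-01, -6.81923614e-05],
       [-4.98348729e-05,  5.44368880e-05, -9.99999997e-01]]), 'force': array([-0.21963178,  0.06882203,  0.31559493]), 'moment': array([ 0.0183456 ,  0.00853503, -0.02872902]), 'grasp_force': 0.0, 'opening': 1.0018827814546}
```

```bash
python3 - <<'E'
from h import *
for n in("scene","top"):
    im=cv2.imread(f"pics/{n}0.png")[:,:,::-1];d=np.load(n+".npy");P=cloud(n,d)
    hsv=cv2.cvtColor(np.ascontiguousarray(im),cv2.COLOR_RGB2HSV).astype(int);H,S,V=hsv[...,0],hsv[...,1],hsv[...,2];z=P[...,2]
    red=((H<8)|(H>172))&(S>120)&(V>60)&(z>.105)&(z<.16)&(P[...,1]>.2)
    blue=(H>95)&(H<130)&(S>90)&(abs(z-.085)<.006)&(P[...,0]<.62)
    for nm,m in(("bar",red),("tower",blue)):
        if m.sum()<10: print(n,nm,m.sum());continue
        q=P[m];top=q[q[:,2]>np.median(q[:,2])-.006] 
        r=cv2.minAreaRect((q[:,:2]*1000).astype(np.float32))
        print(n,nm,m.sum(),np.median(q,0).round(4),"z90",np.percentile(q[:,2],[5,50,95]).round(4),r)
        v,u=np.nonzero(m);print("   px",u.mean(),v.mean())
E
python3 - <<'E'
import cv2,numpy as np
a=cv2.imread("pics/scene0.png");b=cv2.imread("pics/top0.png")
cv2.imwrite("pics/both.png",cv2.resize(np.vstack([a,b])[:, :],None,fx=.71,fy=.71))
E
```

```text
scene bar 360 [0.5517 0.3193 0.1229] z90 [0.1122 0.1229 0.1264] ((555.1251220703125, 316.8560791015625), (15.133949279785156, 94.24706268310547), 1.510492205619812)
   px 237.7888888888889 221.79166666666666
scene tower 389 [0.5139 0.0785 0.0867] z90 [0.0804 0.0867 0.0893] ((517.3912353515625, 77.2960205078125), (53.26957321166992, 52.79656982421875), 11.82065200805664)
   px 345.7763496143959 213.65809768637533
top bar 265 [0.5519 0.3174 0.1223] z90 [0.1126 0.1223 0.1253] ((553.2262573242188, 317.4237365722656), (12.658976554870605, 93.74180603027344), 1.5114953517913818)
   px 226.74716981132076 230.10188679245283
top tower 421 [0.5129 0.078  0.0848] z90 [0.0813 0.0848 0.0879] ((513.9984130859375, 77.86994934082031), (49.97624588012695, 50.1833381652832), 10.565889358520508)
   px 338.1330166270784 234.82185273159146
```

View pics/top0.png

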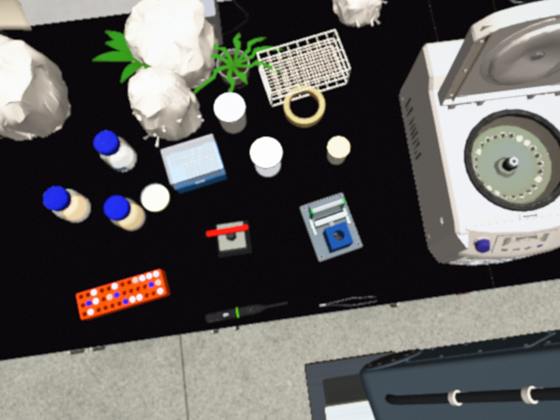

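View pics/scene0.png

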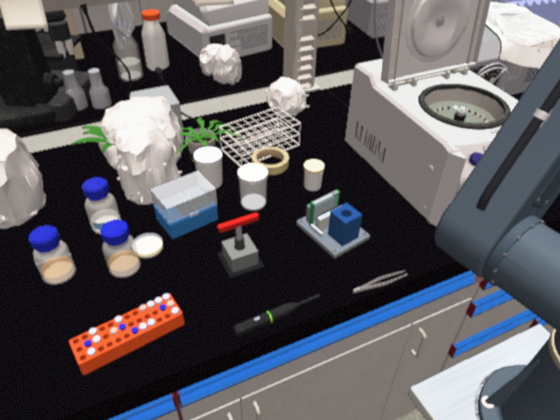

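The pictures agree: top view has the bar at (227,231) on the stand (232,237), the tower at (338,235), and the centrifuge on the right near the arm's swing. Before moving I'll check heights along the swing and write a move helper.

```bash
cat >> h.py <<'E'
def plan(x,y,z,dyaw_deg=0):
    "shift in tool axes (mm) and roll (rad) from the pose now; dyaw CCW from above"
    s=bot.read_state();R=s["tcp_rot"];d=R.T@(np.array([x,y,z])-s["position"])*1000
    print("t",round(s["time_s"],2),"pos",s["position"].round(4),"yaw x-axis",np.degrees(np.arctan2(R[1,0],R[0,0])).round(2),"q6",s["joint_positions"][5].round(1),"F",s["force"].round(1),"tool shift mm",d.round(1),"roll",round(-np.radians(dyaw_deg),3))
E
python3 - <<'E'
from h import *
P=np.concatenate([cloud(n,np.load(n+".npy"))[np.load(n+".npy")>0] for n in("scene","top")])
for x in np.arange(.2,.75,.05):
    print(round(x,2),[ (lambda q: round(q.max(),2) if len(q) else None)(P[(abs(P[:,0]-x)<.025)&(abs(P[:,1]-y)<.025)][:,2]) for y in np.arange(-.6,.45,.05)])
plan(.30,-.35,.223);plan(.553,.317,.2,71.5)
E
```

```text
0.2 [np.float64(-0.88), np.float64(-0.89), np.float64(-0.89), np.float64(-0.88), np.float64(-0.89), np.float64(-0.88), np.float64(-0.88), np.float64(-0.89), np.float64(-0.88), np.float64(-0.89), np.float64(0.58), np.float64(0.58), np.float64(0.53), np.float64(0.45), np.float64(0.36), np.float64(-0.88), np.float64(-0.89), np.float64(-0.89), np.float64(-0.89), np.float64(-0.88), np.float64(-0.89)]
0.25 [np.float64(-0.88), np.float64(-0.89), np.float64(-0.89), np.float64(-0.89), np.float64(-0.89), np.float64(-0.89), np.float64(-0.88), np.float64(-0.89), np.float64(-0.89), np.float64(-0.89), np.float64(0.6), np.float64(0.6), np.float64(0.53), np.float64(0.43), np.float64(0.34), np.float64(-0.88), np.float64(-0.89), np.float64(-0.88), np.float64(-0.89), np.float64(-0.89), np.float64(-0.89)]
0.3 [np.float64(-0.88), np.float64(-0.89), np.float64(-0.88), np.float64(-0.88), np.float64(-0.89), np.float64(-0.89), np.float64(-0.89), np.float64(-0.89), np.float64(-0.89), np.float64(0.52), np.float64(0.6), np.float64(0.59), np.float64(-0.89), np.float64(-0.89), np.float64(-0.88), np.float64(-0.88)
[... 2402 characters left out ...]
01), np.float64(0.01), np.float64(0.01), np.float64(0.01), np.float64(0.01), np.float64(0.01), np.float64(0.01)]
0.7 [None, None, None, None, np.float64(0.38), np.float64(0.39), np.float64(0.4), np.float64(0.39), np.float64(0.39), np.float64(0.38), np.float64(0.01), np.float64(0.01), np.float64(0.07), np.float64(0.08), np.float64(0.01), np.float64(0.01), np.float64(0.11), np.float64(0.1), np.float64(0.1), np.float64(0.1), np.float64(0.1)]
t 1.1 pos [ 0.2136 -0.5874  0.2226] yaw x-axis 19.99 q6 -10.2 F [-0.2  0.1  0.3] tool shift mm [ 162.3 -193.5   -0.5] roll -0.0
t 1.1 pos [ 0.2136 -0.5874  0.2226] yaw x-axis 19.99 q6 -10.2 F [-0.2  0.1  0.3] tool shift mm [ 628.1 -733.9   22.5] roll -1.248
```

Request:
move_arm(increments=[{"xyz":[0,0,-32],"roll":0,"grip":100},{"xyz":[0,0,-32],"roll":0,"grip":100},{"xyz":[0,0,-32],"roll":0,"grip":100},{"xyz":[0,0,-32],"roll":0,"grip":100},{"xyz":[25,-29.4,0],"roll":0,"grip":100}])

```text
time_s: 1.52
position: [0.2259, -0.5607, 0.3581]
tcp_rot: [[0.941, 0.338, 0.002], [0.338, -0.941, -0.021], [-0.005, 0.021, -1.0]]
force: [1.2, -0.8, 1.6]
opening: 1.001
grasp_force: 0.0
```

Request:
move_arm(increments=[{"xyz":[25,-29.4,0],"roll":0,"grip":100},{"xyz":[25,-29.4,0],"roll":0,"grip":100},{"xyz":[25,-29.4,0],"roll":0,"grip":100},{"xyz":[25,-29.4,0],"roll":0,"grip":100},{"xyz":[25,-29.4,0],"roll":0,"grip":100}])

```text
time_s: 1.93
position: [0.2946, -0.3684, 0.3506]
tcp_rot: [[0.94, 0.341, 0.0], [0.341, -0.94, -0.0], [0.0, 0.0, -1.0]]
force: [-0.9, -0.2, 0.2]
opening: 1.0
grasp_force: 0.0
```

Request:
move_arm(increments=[{"xyz":[25,-29.4,0],"roll":0,"grip":100},{"xyz":[25,-29.4,0],"roll":0,"grip":100},{"xyz":[25,-29.4,0],"roll":0,"grip":100},{"xyz":[25,-29.4,0],"roll":0,"grip":100},{"xyz":[25,-29.4,0],"roll":0,"grip":100}])

```text
time_s: 2.35
position: [0.3617, -0.1876, 0.3508]
tcp_rot: [[0.94, 0.341, 0.001], [0.341, -0.94, -0.0], [0.001, 0.001, -1.0]]
force: [0.0, 0.3, -0.0]
opening: 0.998
grasp_force: 0.0
```

Request:
move_arm(increments=[{"xyz":[25,-29.4,0],"roll":0,"grip":100},{"xyz":[25,-29.4,0],"roll":0,"grip":100},{"xyz":[25,-29.4,0],"roll":0,"grip":100},{"xyz":[25,-29.4,0],"roll":0,"grip":100},{"xyz":[25,-29.4,0],"roll":0,"grip":100}])

```text
time_s: 2.77
position: [0.429, -0.0066, 0.3509]
tcp_rot: [[0.94, 0.342, 0.001], [0.342, -0.94, -0.0], [0.001, 0.001, -1.0]]
force: [0.6, -0.6, -0.9]
opening: 1.004
grasp_force: 0.0
```

Request:
move_arm(increments=[{"xyz":[25,-29.4,0],"roll":0,"grip":100},{"xyz":[25,-29.4,0],"roll":0,"grip":100},{"xyz":[25,-29.4,0],"roll":0,"grip":100},{"xyz":[25,-29.4,0],"roll":0,"grip":100},{"xyz":[25,-29.4,0],"roll":0,"grip":100}])

```text
time_s: 3.18
position: [0.4962, 0.1744, 0.3507]
tcp_rot: [[0.94, 0.342, 0.0], [0.342, -0.94, -0.0], [0.0, 0.0, -1.0]]
force: [1.0, -0.9, 1.0]
opening: 1.002
grasp_force: 0.0
```

Request:
move_arm(increments=[{"xyz":[25,-29.4,0],"roll":0,"grip":100},{"xyz":[0,0,15],"roll":-0.125,"grip":100},{"xyz":[0,0,15],"roll":-0.125,"grip":100},{"xyz":[0,0,15],"roll":-0.125,"grip":100},{"xyz":[0,0,15],"roll":-0.125,"grip":100}])

```text
time_s: 3.6
position: [0.5093, 0.209, 0.2899]
tcp_rot: [[0.655, 0.755, 0.0], [0.755, -0.655, -0.0], [0.0, 0.0, -1.0]]
force: [-0.1, 0.3, -0.0]
opening: 0.997
grasp_force: 0.0
```

Request:
move_arm(increments=[{"xyz":[0,0,15],"roll":-0.125,"grip":100},{"xyz":[0,0,15],"roll":-0.125,"grip":100},{"xyz":[0,0,15],"roll":-0.125,"grip":70},{"xyz":[0,0,15],"roll":-0.125,"grip":50},{"xyz":[0,0,15],"roll":-0.125,"grip":50}])

```text
time_s: 4.02
position: [0.5095, 0.2085, 0.215]
tcp_rot: [[0.091, 0.996, 0.0], [0.996, -0.091, 0.0], [0.0, 0.0, -1.0]]
force: [0.3, 0.9, 0.4]
opening: 0.856
grasp_force: 0.0
```

Request:
move_arm(increments=[{"xyz":[37.4,11.2,0],"roll":0,"grip":50},{"xyz":[37.4,11.2,0],"roll":0,"grip":50},{"xyz":[37.4,11.2,0],"roll":0,"grip":50},{"xyz":[0,0,20],"roll":-0.117,"grip":50},{"xyz":[0,0,20],"roll":0,"grip":50}])

```text
time_s: 4.43
position: [0.5557, 0.3197, 0.1763]
tcp_rot: [[-0.027, 1.0, 0.005], [1.0, 0.027, 0.002], [0.002, 0.005, -1.0]]
force: [-0.8, -0.9, -0.5]
opening: 0.53
grasp_force: 0.0
```

Request:
move_arm(increments=[{"xyz":[0,0,0],"roll":0,"grip":50},{"xyz":[0,0,0],"roll":0,"grip":50}])

```text
time_s: 4.6
position: [0.5527, 0.3167, 0.1744]
tcp_rot: [[-0.02, 1.0, -0.003], [1.0, 0.02, -0.001], [-0.001, -0.003, -1.0]]
force: [0.1, -0.1, 0.7]
opening: 0.5
grasp_force: 0.0
```

```bash
python3 - <<'E'
from h import *
plan(.5535,.317,.096)
n="scene"
im,d=bot.capture(n);save(n,"c1",cv2.resize(im[130:290,160:360],None,fx=3,fy=3))
P=cloud(n,d);hsv=cv2.cvtColor(im,cv2.COLOR_RGB2HSV).astype(int);H,S,V=hsv[...,0],hsv[...,1],hsv[...,2];z=P[...,2]
m=((H<8)|(H>172))&(S>120)&(V>60)&(z>.105)&(z<.16)&(P[...,1]>.2);print(m.sum(),cv2.minAreaRect((P[m][:,:2]*1000).astype(np.float32)))
E
```

```text
t 4.6 pos [0.5527 0.3167 0.1744] yaw x-axis 91.14 q6 18.6 F [ 0.1 -0.1  0.7] tool shift mm [ 0.4  1.  78.4] roll -0.0
361 ((554.4796142578125, 317.0140686035156), (15.043346405029297, 93.93359375), 0.8248922824859619)
```

View pics/c1.png

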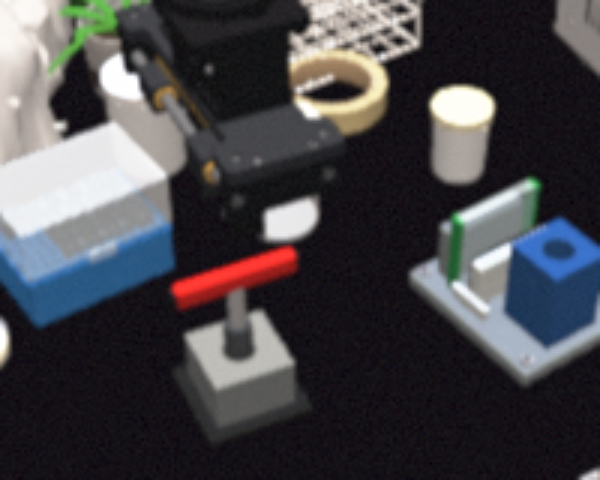

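The crop shows the open gripper directly above the bar (bar at crop (235,277)), the tower at (550,280). Descend and close.

Request:
move_arm(increments=[{"xyz":[0,1,26],"roll":0,"grip":50},{"xyz":[0,0,26],"roll":0,"grip":50},{"xyz":[0,0,20],"roll":0,"grip":50},{"xyz":[0,0,6],"roll":0,"grip":50},{"xyz":[0,0,0],"roll":0,"grip":20}])

```text
time_s: 5.07
position: [0.5544, 0.3163, 0.0971]
tcp_rot: [[-0.019, 1.0, -0.002], [1.0, 0.019, -0.001], [-0.001, -0.002, -1.0]]
force: [-0.5, -0.8, 0.5]
opening: 0.47
grasp_force: 0.0
```

Request:
move_arm(increments=[{"xyz":[0,0,0],"roll":0,"grip":0},{"xyz":[0,0,0],"roll":0,"grip":0},{"xyz":[0,0,0],"roll":0,"grip":0},{"xyz":[0,0,0],"roll":0,"grip":0},{"xyz":[0,0,0],"roll":0,"grip":0}])

```text
time_s: 5.48
position: [0.5552, 0.3172, 0.0986]
tcp_rot: [[-0.02, 1.0, 0.002], [1.0, 0.02, 0.001], [0.001, 0.002, -1.0]]
force: [-2.0, 1.1, 4.2]
opening: 0.133
grasp_force: 30.4
```

```bash
python3 - <<'E'
from h import *
plan(.5535,.317,.096);s=bot.read_state();print(s["joint_positions"].round(1),s["opening"],s["grasp_force"],s["moment"])
E
```

```text
t 5.48 pos [0.5552 0.3172 0.0986] yaw x-axis 91.15 q6 18.6 F [-2.   1.1  4.2] tool shift mm [-0.1 -1.7  2.6] roll -0.0
[19.7 39.9 85.7  0.  54.3 18.6] 0.13348357454506343 30.381042533554137 [ 0.0523794   0.33920699 -0.00325009]
```

Request:
move_arm(increments=[{"xyz":[0,0,-15],"roll":0,"grip":0},{"xyz":[0,0,-30],"roll":0,"grip":0},{"xyz":[0,0,-35],"roll":0,"grip":0},{"xyz":[0,0,-30],"roll":0,"grip":0},{"xyz":[0,0,0],"roll":0,"grip":0}])

```text
time_s: 5.9
position: [0.5588, 0.3186, 0.2149]
tcp_rot: [[-0.02, 1.0, 0.013], [1.0, 0.02, 0.005], [0.005, 0.013, -1.0]]
force: [1.2, -0.0, 0.5]
opening: 0.134
grasp_force: 30.0
```

Request:
move_arm(increments=[{"xyz":[-20,-4,0],"roll":0,"grip":0},{"xyz":[-30,-5,0],"roll":0,"grip":0},{"xyz":[-34,-6.5,0],"roll":0,"grip":0},{"xyz":[-34,-6.5,0],"roll":0,"grip":0},{"xyz":[-34,-6.5,0],"roll":0,"grip":0}])

```text
time_s: 6.32
position: [0.5282, 0.1632, 0.207]
tcp_rot: [[-0.021, 1.0, -0.001], [1.0, 0.021, -0.0], [-0.0, -0.001, -1.0]]
force: [0.5, -0.4, -1.0]
opening: 0.131
grasp_force: 30.0
```

Request:
move_arm(increments=[{"xyz":[-34,-6.5,0],"roll":0,"grip":0},{"xyz":[-30,-5,0],"roll":0,"grip":0},{"xyz":[-22.7,-4.3,0],"roll":0,"grip":0},{"xyz":[0,0,0],"roll":-0.06,"grip":0},{"xyz":[0,0,0],"roll":-0.12,"grip":0}])

```text
time_s: 6.73
position: [0.5146, 0.0758, 0.2072]
tcp_rot: [[-0.199, 0.98, -0.001], [0.98, 0.199, 0.0], [0.0, -0.001, -1.0]]
force: [-0.2, 1.1, -0.3]
opening: 0.133
grasp_force: 30.0
```

Request:
move_arm(increments=[{"xyz":[0,0,0],"roll":-0.12,"grip":0},{"xyz":[0,0,0],"roll":-0.12,"grip":0},{"xyz":[0,0,0],"roll":-0.12,"grip":0},{"xyz":[0,0,0],"roll":-0.12,"grip":0},{"xyz":[0,0,0],"roll":-0.12,"grip":0}])

```text
time_s: 7.15
position: [0.5147, 0.0774, 0.2071]
tcp_rot: [[-0.721, 0.692, -0.001], [0.692, 0.721, 0.0], [0.001, -0.001, -1.0]]
force: [-0.6, -0.4, -2.2]
opening: 0.133
grasp_force: 30.0
```

Request:
move_arm(increments=[{"xyz":[0,0,0],"roll":-0.12,"grip":0},{"xyz":[0,0,0],"roll":-0.12,"grip":0},{"xyz":[0,0,0],"roll":-0.12,"grip":0},{"xyz":[0,0,0],"roll":-0.12,"grip":0},{"xyz":[0,0,0],"roll":-0.12,"grip":0}])

```text
time_s: 7.57
position: [0.5147, 0.0775, 0.2071]
tcp_rot: [[-0.986, 0.164, -0.001], [0.164, 0.986, 0.0], [0.001, -0.0, -1.0]]
force: [-0.6, -0.5, -1.6]
opening: 0.133
grasp_force: 30.0
```

Request:
move_arm(increments=[{"xyz":[0,0,0],"roll":-0.12,"grip":0},{"xyz":[0,0,0],"roll":0,"grip":0},{"xyz":[0,0,0],"roll":0,"grip":0}])

```text
time_s: 7.82
position: [0.5148, 0.0775, 0.2072]
tcp_rot: [[-0.999, 0.054, -0.001], [0.054, 0.999, 0.0], [0.001, 0.0, -1.0]]
force: [-0.3, -0.2, -1.7]
opening: 0.133
grasp_force: 30.0
```

```bash
python3 - <<'E'
from h import *
plan(.5155,.0777,.196);s=bot.read_state();print(s["joint_positions"].round(1),s["opening"],s["grasp_force"],s["moment"])
for n in("scene","top"):
    im,d=bot.capture(n);np.save(n+"2.npy",d);cv2.imwrite(n+"2f.png",im[:,:,::-1])
    print(n,proj(n,[.5155,.0777,.085]),proj(n,[.5155,.0777,.11]),[(w(n,o["at"]).round(4),round(o["conf"],2)) for o in bot.spot_in("key_tip",n)[:2]])
    u,v=map(int,proj(n,[.5155,.0777,.12]))
    save(n,n+"2",cv2.resize(im[v-60:v+60,u-70:u+70],None,fx=5,fy=5,interpolation=cv2.INTER_CUBIC))
    print(u-70,v-60)
E
```

```text
t 7.82 pos [0.5148 0.0775 0.2072] yaw x-axis 176.91 q6 -90.7 F [-0.3 -0.2 -1.7] tool shift mm [-0.7  0.3 11.2] roll -0.0
[ -3.8  23.4  97.9   0.   58.7 -90.7] 0.13290793166598808 29.952872986905277 [ 0.07763011 -0.13143537 -0.01332009]
scene [345.77845199 213.566381  ] [347.02628488 204.95282947] [(array([0.5138, 0.0838, 0.1906]), 0.83)]
277 141
top [338.0711398  233.84565661] [339.19745431 231.95731769] []
269 171
```

View pics/scene2.png

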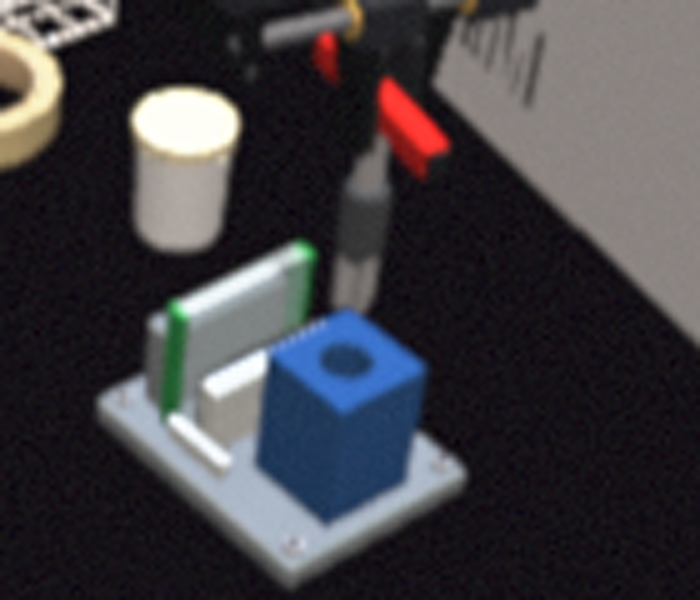

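View pics/top2.png

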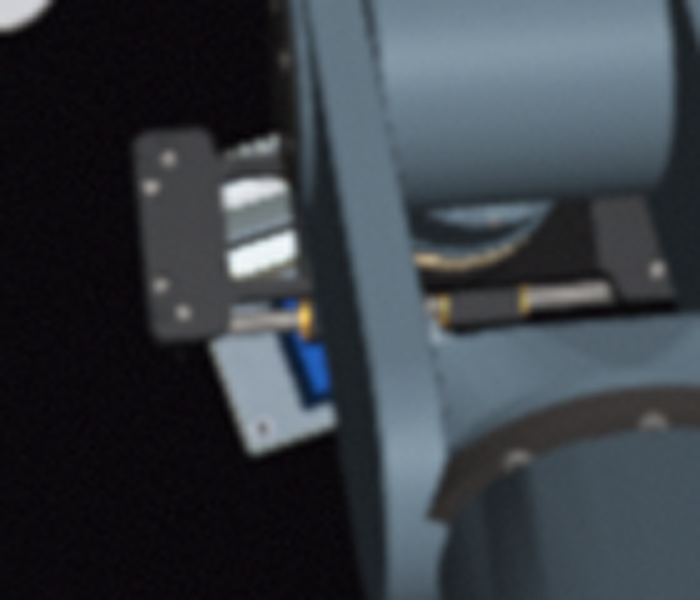

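Scene crop: key hanging vertical, foot tip near crop (352,308), the well mouth at crop (348,362). The top camera is blocked by the arm. Check tip against well numerically.

```bash
python3 - <<'E'
from h import *
n="scene";im=cv2.imread("scene2f.png");
K,R,t=cam(n)
def back(px,z):
    r=R.T@np.linalg.inv(K)@np.array([*px,1]);C=-R.T@t;return C+r*(z-C[2])/r[2]
hsv=cv2.cvtColor(im,cv2.COLOR_BGR2HSV).astype(int)
# hole: dark pixels within tower top
sub=im[203:224,334:360].astype(int).sum(2);b=im[203:224,334:360,0].astype(int)
m=(b<95).astype(np.uint8);k,l,st,c=cv2.connectedComponentsWithStats(m)
for i in range(1,k): print(st[i],c[i]+[334,203],back(c[i]+[334,203],.085).round(4))
for z in(.1186,.15,.18): print(z,proj(n,[.5148,.0775,z]))
g=im[:,:,:].max(2)
for v in range(176,204,3): print(v,g[v,336:364].tolist())
E
```

```text
[ 3  0  7  3 13] [339.15384615 203.61538462] [0.5511 0.0733 0.085 ]
[15  0 11  9 54] [355.55555556 205.55555556] [0.5297 0.0431 0.085 ]
[1 3 1 1 1] [335. 206.] [0.5478 0.0862 0.085 ]
[14  9  2  3  5] [348.4 213.2] [0.5141 0.0718 0.085 ]
[ 0 13  9  8 39] [336.69230769 220.76923077] [0.5035 0.1083 0.085 ]
[22 19  1  1  1] [356. 222.] [0.4824 0.0722 0.085 ]
[25 20  1  1  1] [359. 223.] [0.477 0.068 0.085]
0.1186 [347.71481074 202.09033338]
0.15 [349.362973   190.75196292]
0.18 [351.0017417  179.47821454]
176 [19, 20, 14, 23, 20, 23, 21, 18, 22, 28, 51, 81, 107, 118, 123, 124, 121, 105, 56, 25, 20, 18, 25, 40, 64, 77, 45, 27]
179 [21, 25, 21, 21, 24, 19, 23, 23, 31, 43, 66, 87, 100, 110, 111, 110, 110, 98, 81, 44, 23, 23, 20, 21, 23, 23, 19, 25]
182 [25, 19, 27, 20, 22, 23, 24, 27, 30, 42, 51, 53, 55, 60, 59, 61, 59, 57, 54, 35, 19, 22, 23, 26, 22, 23, 21, 20]
185 [23, 20, 24, 25, 20, 19, 25, 22, 31, 46, 52, 53, 53, 55, 53, 57, 58, 55, 42, 27, 22, 24, 18, 22, 19, 19, 20, 23]
188 [43, 40, 22, 23, 23, 23, 27, 28, 38, 50, 54, 54, 55, 55, 56, 58, 55, 46, 31, 16, 23, 19, 21, 25, 25, 27, 20, 18]
191 [229, 223, 193, 134, 59, 19, 25, 29, 47, 60, 55, 53, 53, 53, 56, 57, 54, 36, 26, 19, 25, 21, 17, 25, 21, 19, 19, 21]
194 [135, 126, 106, 70, 30, 21, 18, 47, 88, 113, 114, 106, 93, 99, 117, 112, 82, 36, 16, 23, 18, 19, 22, 22, 20, 22, 22, 23]
197 [127, 124, 99, 48, 18, 25, 30, 55, 102, 123, 125, 117, 110, 118, 122, 108, 61, 22, 20, 22, 15, 18, 23, 16, 19, 21, 19, 27]
200 [127, 116, 83, 38, 25, 21, 32, 70, 109, 123, 121, 111, 109, 117, 106, 75, 37, 21, 27, 19, 18, 17, 11, 26, 24, 22, 22, 22]
203 [123, 104, 56, 22, 21, 32, 52, 87, 127, 158, 173, 161, 135, 94, 50, 23, 19, 23, 25, 22, 27, 23, 18, 22, 22, 26, 22, 23]
```

Request:
move_arm(increments=[{"xyz":[0.3,-1,10],"roll":0,"grip":0},{"xyz":[0,0,15],"roll":0,"grip":0},{"xyz":[0,0,5],"roll":0,"grip":0},{"xyz":[0,0,5],"roll":0,"grip":0},{"xyz":[0,0,5],"roll":0,"grip":0}])

```text
time_s: 8.43
position: [0.5151, 0.0764, 0.1673]
tcp_rot: [[-0.999, 0.051, 0.0], [0.051, 0.999, -0.0], [-0.0, -0.0, -1.0]]
force: [0.6, 0.8, -0.8]
opening: 0.133
grasp_force: 30.0
```

Request:
move_arm(increments=[{"xyz":[0,0,4],"roll":0,"grip":0},{"xyz":[0,0,0],"roll":0,"grip":0},{"xyz":[0,0,0],"roll":0,"grip":0}])

```text
time_s: 8.68
position: [0.515, 0.0764, 0.1636]
tcp_rot: [[-0.999, 0.051, 0.0], [0.051, 0.999, 0.0], [-0.0, 0.0, -1.0]]
force: [0.3, 0.1, -1.8]
opening: 0.132
grasp_force: 30.0
```

```bash
python3 - <<'E'
from h import *
plan(.5145,.0765,.1186);s=bot.read_state();print(s["moment"])
n="scene";im,d=bot.capture(n);save(n,"ins1",cv2.resize(im[150:250,300:400],None,fx=5,fy=5,interpolation=cv2.INTER_CUBIC))
E
```

```text
t 8.68 pos [0.515  0.0764 0.1636] yaw x-axis 177.08 q6 -91.0 F [ 0.3  0.1 -1.8] tool shift mm [ 0.5  0.1 45. ] roll -0.0
[ 0.07031885 -0.10382875 -0.01882496]
```

View pics/ins1.png

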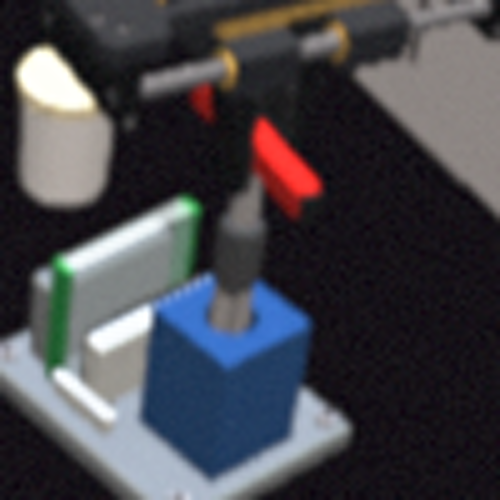

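The foot is inside the well (blades at crop (231,320)), about 1 mm left of the mouth's centre (234,320). Small correction and on down.

Request:
move_arm(increments=[{"xyz":[0.4,-0.9,4],"roll":0,"grip":0},{"xyz":[0,0,6],"roll":0,"grip":0},{"xyz":[0,0,4],"roll":0,"grip":0},{"xyz":[0,0,4],"roll":0,"grip":0},{"xyz":[0,0,0],"roll":0,"grip":0}])

```text
time_s: 9.15
position: [0.5137, 0.0755, 0.1445]
tcp_rot: [[-0.999, 0.051, -0.002], [0.051, 0.999, 0.0], [0.002, 0.0, -1.0]]
force: [0.2, 0.3, -0.8]
opening: 0.131
grasp_force: 30.0
```

Request:
move_arm(increments=[{"xyz":[0,0,5],"roll":0,"grip":0},{"xyz":[0,0,5],"roll":0,"grip":0},{"xyz":[0,0,5],"roll":0,"grip":0},{"xyz":[0,0,0],"roll":0,"grip":0}])

```text
time_s: 9.48
position: [0.5137, 0.0756, 0.1294]
tcp_rot: [[-0.999, 0.051, -0.002], [0.051, 0.999, 0.0], [0.002, 0.0, -1.0]]
force: [0.4, -0.7, -1.0]
opening: 0.137
grasp_force: 30.0
```

Request:
move_arm(increments=[{"xyz":[0,0,5],"roll":0,"grip":0},{"xyz":[0,0,4],"roll":0,"grip":0},{"xyz":[0,0,2],"roll":0,"grip":0},{"xyz":[0,0,1],"roll":0,"grip":0},{"xyz":[0,0,0],"roll":0,"grip":0}])

```text
time_s: 9.9
position: [0.5144, 0.0755, 0.1186]
tcp_rot: [[-0.999, 0.051, -0.0], [0.051, 0.999, 0.0], [0.0, -0.0, -1.0]]
force: [-0.3, 0.2, -0.0]
opening: 0.13
grasp_force: 30.0
```

Request:
move_arm(increments=[{"xyz":[0,0,1],"roll":0,"grip":0},{"xyz":[0,0,0],"roll":0,"grip":0}])

```text
time_s: 10.07
position: [0.5147, 0.0755, 0.1184]
tcp_rot: [[-0.999, 0.051, 0.001], [0.051, 0.999, -0.0], [-0.001, -0.0, -1.0]]
force: [-1.3, -0.7, 5.0]
opening: 0.135
grasp_force: 30.0
```

Request:
move_arm(increments=[{"xyz":[0,0,0.5],"roll":0.07,"grip":0},{"xyz":[0,0,0],"roll":0.07,"grip":0},{"xyz":[0,0,0],"roll":0.07,"grip":0},{"xyz":[0,0,0],"roll":0.05,"grip":0}])

```text
time_s: 10.4
position: [0.5154, 0.0758, 0.1182]
tcp_rot: [[-0.951, 0.309, 0.003], [0.309, 0.951, 0.0], [-0.002, 0.001, -1.0]]
force: [0.0, 0.9, 5.1]
opening: 0.135
grasp_force: 30.0
```

Request:
move_arm(increments=[{"xyz":[0,0,0.5],"roll":0.07,"grip":0},{"xyz":[0,0,0],"roll":0.07,"grip":0},{"xyz":[0,0,0],"roll":0.07,"grip":0},{"xyz":[0,0,0],"roll":0.05,"grip":0}])

```text
time_s: 10.73
position: [0.5155, 0.076, 0.1176]
tcp_rot: [[-0.84, 0.543, 0.003], [0.543, 0.84, 0.001], [-0.002, 0.002, -1.0]]
force: [-0.0, 0.3, -0.5]
opening: 0.133
grasp_force: 30.0
```

Force vanished: it may be aligned. Press gently.

Request:
move_arm(increments=[{"xyz":[0,0,1.5],"roll":0,"grip":0},{"xyz":[0,0,1],"roll":0,"grip":0},{"xyz":[0,0,0],"roll":0,"grip":0}])

```text
time_s: 10.98
position: [0.5144, 0.0756, 0.1137]
tcp_rot: [[-0.842, 0.539, -0.0], [0.539, 0.842, 0.0], [0.0, 0.0, -1.0]]
force: [0.5, 1.8, -0.6]
opening: 0.132
grasp_force: 30.0
```

Request:
move_arm(increments=[{"xyz":[0,0,2.5],"roll":0,"grip":0},{"xyz":[0,0,2.5],"roll":0,"grip":0},{"xyz":[0,0,1.5],"roll":0,"grip":0},{"xyz":[0,0,1],"roll":0,"grip":0},{"xyz":[0,0,0],"roll":0,"grip":0}])

```text
time_s: 11.4
position: [0.5145, 0.0755, 0.1066]
tcp_rot: [[-0.842, 0.54, 0.0], [0.54, 0.842, 0.0], [0.0, 0.0, -1.0]]
force: [-0.5, 0.7, 0.6]
opening: 0.134
grasp_force: 30.0
```

```bash
python3 - <<'E'
from h import *
plan(.5145,.0755,.1064);s=bot.read_state();print(s["moment"])
E
```

```text
t 11.4 pos [0.5145 0.0755 0.1066] yaw x-axis 147.3 q6 -61.3 F [-0.5  0.7  0.6] tool shift mm [ 0.  -0.1  0.2] roll -0.0
[ 0.25125939 -0.15440645 -0.05910501]
```

Home at the expected 12 mm drop. Turn clockwise.

Request:
move_arm(increments=[{"xyz":[0,0,0.4],"roll":0.08,"grip":0},{"xyz":[0,0,0],"roll":0.1,"grip":0},{"xyz":[0,0,0],"roll":0.1,"grip":0},{"xyz":[0,0,0],"roll":0.1,"grip":0},{"xyz":[0,0,0],"roll":0.1,"grip":0}])

```text
time_s: 11.82
position: [0.5149, 0.076, 0.1066]
tcp_rot: [[-0.493, 0.87, 0.001], [0.87, 0.493, 0.001], [0.0, 0.002, -1.0]]
force: [-0.3, 2.7, 2.1]
opening: 0.134
grasp_force: 30.0
```

```bash
python3 - <<'E'
from h import *
plan(.5145,.0755,.1064);s=bot.read_state();print(s["moment"],s["tau"].round(2))
E
```

```text
t 11.82 pos [0.5149 0.076  0.1066] yaw x-axis 119.51 q6 -33.5 F [-0.3  2.7  2.1] tool shift mm [-0.3 -0.6  0.2] roll -0.0
[ 0.74114463 -0.16725167  0.16000111] [ -1.58 -37.38 -10.22  -0.58   0.1   -0.64]
```

Request:
move_arm(increments=[{"xyz":[0,0,0],"roll":0.1,"grip":0},{"xyz":[0,0,0],"roll":0.1,"grip":0},{"xyz":[0,0,0],"roll":0.1,"grip":0},{"xyz":[0,0,0],"roll":0.1,"grip":0},{"xyz":[0,0,0],"roll":0.1,"grip":0}])

```text
time_s: 12.23
position: [0.5152, 0.0761, 0.1066]
tcp_rot: [[-0.015, 1.0, 0.002], [1.0, 0.015, 0.001], [0.001, 0.002, -1.0]]
force: [1.5, 2.5, 0.8]
opening: 0.129
grasp_force: 30.0
```

```bash
cat > s.py <<'E'
from h import *
plan(.5145,.0755,.1064);s=bot.read_state();print(s["moment"].round(3),"tau6",s["tau"][5].round(2),s["opening"])
n="scene";im,d=bot.capture(n);K,R,t=cam(n)
for o in bot.spot_in("jaw_face",n)[:1]: print(w(n,o["at"]).round(4),o["conf"])
E
python3 s.py
```

```text
t 12.23 pos [0.5152 0.0761 0.1066] yaw x-axis 90.88 q6 -4.9 F [1.5 2.5 0.8] tool shift mm [-0.5 -0.7  0.2] roll -0.0
[ 0.639 -0.324  0.155] tau6 -0.65 0.12937711916502553
[0.5568 0.1057 0.0471] 0.65
```

Request:
move_arm(increments=[{"xyz":[0,0,0],"roll":0.08,"grip":0},{"xyz":[0,0,0],"roll":0.08,"grip":0},{"xyz":[0,0,0],"roll":0.08,"grip":0},{"xyz":[0,0,0],"roll":0.08,"grip":0}])

```text
time_s: 12.67
position: [0.5153, 0.0758, 0.1066]
tcp_rot: [[0.296, 0.955, 0.002], [0.955, -0.296, 0.0], [0.001, 0.002, -1.0]]
force: [0.4, 2.6, 2.4]
opening: 0.133
grasp_force: 30.0
```

```bash
python3 s.py
```

```text
t 12.67 pos [0.5153 0.0758 0.1066] yaw x-axis 72.77 q6 13.2 F [0.4 2.6 2.4] tool shift mm [-0.6 -0.7  0.2] roll -0.0
[ 0.593 -0.376  0.173] tau6 -0.49 0.1330198759413718
[0.5576 0.1029 0.0481] 0.67
```

Request:
move_arm(increments=[{"xyz":[0,0,0],"roll":0.05,"grip":0},{"xyz":[0,0,0],"roll":0.05,"grip":0},{"xyz":[0,0,0],"roll":0.05,"grip":0}])

```text
time_s: 13.02
position: [0.5154, 0.0757, 0.1066]
tcp_rot: [[0.433, 0.901, 0.002], [0.901, -0.433, 0.0], [0.001, 0.002, -1.0]]
force: [0.9, 2.5, 3.4]
opening: 0.135
grasp_force: 30.0
```

```bash
python3 s.py
```

```text
t 13.02 pos [0.5154 0.0757 0.1066] yaw x-axis 64.32 q6 21.7 F [0.9 2.5 3.4] tool shift mm [-0.6 -0.7  0.2] roll -0.0
[ 0.561 -0.379  0.116] tau6 -0.26 0.13496096071592137
[0.5559 0.1062 0.0515] 0.53
```

Request:
move_arm(increments=[{"xyz":[0,0,0],"roll":0.05,"grip":0},{"xyz":[0,0,0],"roll":0.05,"grip":0}])

```text
time_s: 13.28
position: [0.5154, 0.0756, 0.1065]
tcp_rot: [[0.521, 0.854, 0.002], [0.854, -0.521, 0.0], [0.001, 0.002, -1.0]]
force: [1.6, 3.2, 2.9]
opening: 0.133
grasp_force: 30.0
```

```bash
python3 s.py | sed -n 1,2p
```

```text
t 13.28 pos [0.5154 0.0756 0.1065] yaw x-axis 58.6 q6 27.4 F [1.6 3.2 2.9] tool shift mm [-0.6 -0.7  0.1] roll -0.0
[ 0.643 -0.423  0.139] tau6 -0.29 0.13260241699942982
```

Request:
move_arm(increments=[{"xyz":[0,0,0],"roll":0.05,"grip":0},{"xyz":[0,0,0],"roll":0.05,"grip":0}])

```text
time_s: 13.55
position: [0.5153, 0.0756, 0.1065]
tcp_rot: [[0.604, 0.797, 0.002], [0.797, -0.604, 0.0], [0.001, 0.002, -1.0]]
force: [2.1, 3.1, 3.9]
opening: 0.133
grasp_force: 30.0
```

```bash
python3 s.py | sed -n 1,2p
```

```text
t 13.55 pos [0.5153 0.0756 0.1065] yaw x-axis 52.86 q6 33.2 F [2.1 3.1 3.9] tool shift mm [-0.5 -0.6  0.1] roll -0.0
[ 0.612 -0.482  0.142] tau6 -0.29 0.13337981577694275
```

```bash
cat > j.py <<'E'
from h import *
a=np.radians(10.6);A=np.array([[np.cos(a),np.sin(a)],[-np.sin(a),np.cos(a)]])
def jaw(n,d):
    P=cloud(n,d);q=(P[...,:2]-[.5155,.0777])@A.T*1000-[35,0];z=P[...,2]
    m=(d>0)&(abs(z-.054)<.003)&(abs(q[...,1])<34)&(q[...,0]>-9)&(q[...,0]<36)
    x=q[m][:,0];print(n,m.sum(),np.percentile(x,[5,25,50,75,95]).round(1) if m.sum() else "")
jaw("scene",np.load("scene.npy"));jaw("top",np.load("top.npy"));jaw("scene",np.load("scene2.npy"))
jaw("scene",bot.capture("scene")[1]);jaw("top",bot.capture("top")[1])
E
python3 j.py
```

```text
scene 106 [ 6.3 10.8 19.9 31.5 33.3]
top 187 [ 4.8  7.9 12.5 16.5 29.1]
scene 109 [ 5.8 13.7 20.  31.7 33.3]
scene 114 [14.3 18.9 26.4 31.4 33.6]
top 39 [11.9 15.1 19.3 24.8 29. ]
```

Request:
move_arm(increments=[{"xyz":[0,0,0],"roll":0.05,"grip":0},{"xyz":[0,0,0],"roll":0.05,"grip":0}])

```text
time_s: 13.92
position: [0.5152, 0.0755, 0.1065]
tcp_rot: [[0.681, 0.732, 0.002], [0.732, -0.681, -0.0], [0.001, 0.001, -1.0]]
force: [1.5, 2.3, 5.7]
opening: 0.136
grasp_force: 30.0
```

```bash
python3 s.py | sed -n 1,2p
```

```text
t 13.92 pos [0.5152 0.0755 0.1065] yaw x-axis 47.07 q6 39.0 F [1.5 2.3 5.7] tool shift mm [-0.5 -0.6  0.1] roll -0.0
[ 0.592 -0.531  0.18 ] tau6 -0.29 0.13562485477933434
```

Request:
move_arm(increments=[{"xyz":[0,0,0],"roll":0.04,"grip":0},{"xyz":[0,0,0],"roll":0.04,"grip":0}])

```text
time_s: 14.18
position: [0.5153, 0.0754, 0.1065]
tcp_rot: [[0.737, 0.676, 0.002], [0.676, -0.737, -0.0], [0.001, 0.001, -1.0]]
force: [2.1, 2.4, 4.7]
opening: 0.132
grasp_force: 30.0
```

```bash
python3 s.py | sed -n 1,2p
```

```text
t 14.18 pos [0.5153 0.0754 0.1065] yaw x-axis 42.51 q6 43.5 F [2.1 2.4 4.7] tool shift mm [-0.5 -0.6  0.1] roll -0.0
[ 0.588 -0.525  0.119] tau6 -0.21 0.13223327658871184
```

Request:
move_arm(increments=[{"xyz":[0,0,0],"roll":0.04,"grip":0},{"xyz":[0,0,0],"roll":0.04,"grip":0}])

```text
time_s: 14.45
position: [0.5153, 0.0754, 0.1065]
tcp_rot: [[0.789, 0.615, 0.002], [0.615, -0.789, -0.0], [0.001, 0.001, -1.0]]
force: [1.9, 2.1, 5.7]
opening: 0.135
grasp_force: 30.0
```

```bash
python3 s.py | sed -n 1,2p;python3 j.py|tail -2
```

```text
t 14.45 pos [0.5153 0.0754 0.1065] yaw x-axis 37.93 q6 48.1 F [1.9 2.1 5.7] tool shift mm [-0.5 -0.5  0.1] roll -0.0
[ 0.547 -0.486  0.093] tau6 -0.21 0.13518250120790615
scene 125 [15.1 18.4 24.4 30.3 33.5]
top 37 [13.6 17.1 20.4 25.6 29.1]
```

Request:
move_arm(increments=[{"xyz":[0,0,0],"roll":0.04,"grip":0},{"xyz":[0,0,0],"roll":0.04,"grip":0}])

```text
time_s: 14.82
position: [0.5149, 0.0753, 0.1065]
tcp_rot: [[0.835, 0.551, 0.001], [0.551, -0.835, -0.001], [0.001, 0.001, -1.0]]
force: [1.7, 2.0, 5.8]
opening: 0.133
grasp_force: 30.4
```

```bash
python3 s.py | sed -n 1,2p
```

```text
t 14.82 pos [0.5149 0.0753 0.1065] yaw x-axis 33.43 q6 52.6 F [1.7 2.  5.8] tool shift mm [-0.3 -0.4  0.1] roll -0.0
[ 0.451 -0.347  0.508] tau6 0.17 0.13283119360428336
```

Request:
move_arm(increments=[{"xyz":[0,0,0],"roll":0.02,"grip":0},{"xyz":[0,0,0],"roll":0,"grip":0}])

```text
time_s: 15.08
position: [0.5149, 0.0753, 0.1065]
tcp_rot: [[0.844, 0.536, 0.001], [0.536, -0.844, -0.001], [0.0, 0.001, -1.0]]
force: [1.8, 2.1, 6.0]
opening: 0.131
grasp_force: 30.6
```

```bash
python3 s.py | sed -n 1,2p;python3 j.py|tail -2; python3 - <<'E'
from h import *
im,d=bot.capture("scene");save(0,"st",cv2.resize(im[150:250,300:400],None,fx=5,fy=5,interpolation=cv2.INTER_CUBIC))
E
```

```text
t 15.08 pos [0.5149 0.0753 0.1065] yaw x-axis 32.4 q6 53.7 F [1.8 2.1 6. ] tool shift mm [-0.2 -0.4  0.1] roll -0.0
[ 0.586 -0.38   0.585] tau6 0.65 0.13059265039686888
scene 113 [15.4 19.  24.6 30.2 32.9]
top 22 [19.  21.4 23.9 26.8 28.7]
```

View pics/st.png

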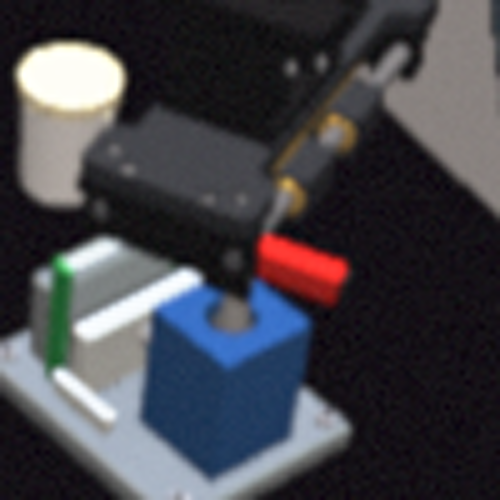

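The jaw (crop (80–200,270–340)) is now against the cassette, and the torque rose from 0.1 to 0.58 N m (about 13 N at the bar end): this is the stop. Relax slightly, release and withdraw upwards.

Request:
move_arm(increments=[{"xyz":[0,0,0],"roll":-0.03,"grip":0},{"xyz":[0,0,0],"roll":0,"grip":20},{"xyz":[0,0,0],"roll":0,"grip":40},{"xyz":[0,0,0],"roll":0,"grip":50},{"xyz":[0,0,0],"roll":0,"grip":50}])

```text
time_s: 15.75
position: [0.5132, 0.0752, 0.1055]
tcp_rot: [[0.83, 0.557, -0.003], [0.557, -0.83, -0.0], [-0.003, -0.001, -1.0]]
force: [0.3, 0.8, 0.1]
opening: 0.342
grasp_force: 0.0
```

Request:
move_arm(increments=[{"xyz":[0,0,0],"roll":0,"grip":50},{"xyz":[0,0,-10],"roll":0,"grip":50},{"xyz":[0,0,-25],"roll":0,"grip":50},{"xyz":[0,0,-35],"roll":0,"grip":50},{"xyz":[0,0,-35],"roll":0,"grip":50}])

```text
time_s: 16.17
position: [0.5134, 0.0755, 0.2121]
tcp_rot: [[0.83, 0.557, -0.003], [0.557, -0.83, 0.0], [-0.002, -0.002, -1.0]]
force: [1.1, 0.3, -0.2]
opening: 0.495
grasp_force: 0.0
```

Request:
move_arm(increments=[{"xyz":[0,0,-35],"roll":0,"grip":50},{"xyz":[0,0,-35],"roll":0,"grip":50},{"xyz":[0,0,-35],"roll":0,"grip":50},{"xyz":[0,0,0],"roll":0,"grip":50},{"xyz":[0,0,0],"roll":0,"grip":50}])

```text
time_s: 16.58
position: [0.5155, 0.0755, 0.3191]
tcp_rot: [[0.83, 0.557, 0.006], [0.557, -0.83, -0.001], [0.005, 0.004, -1.0]]
force: [-1.1, -0.8, -0.1]
opening: 0.503
grasp_force: 0.0
```

```bash
python3 s.py;python3 j.py|tail -2; python3 - <<'E'
from h import *
im,d=bot.capture("scene");save(0,"end",cv2.resize(im[110:270,260:420],None,fx=3.5,fy=3.5,interpolation=cv2.INTER_CUBIC))
P=cloud("scene",d);hsv=cv2.cvtColor(im,cv2.COLOR_RGB2HSV).astype(int);H,S,V=hsv[...,0],hsv[...,1],hsv[...,2];z=P[...,2]
m=((H<8)|(H>172))&(S>120)&(V>60)&(z>.1)&(z<.17)&(P[...,1]<.2);q=P[m];print(m.sum(),cv2.minAreaRect((q[:,:2]*1000).astype(np.float32)),np.percentile(q[:,2],[50,90]))
E
```

```text
t 16.58 pos [0.5155 0.0755 0.3191] yaw x-axis 33.87 q6 52.2 F [-1.1 -0.8 -0.1] tool shift mm [ -1.8  -1.4 212.7] roll -0.0
[-0.014 -0.016  0.04 ] tau6 0.0 0.5030889794665431
[0.5656 0.1023 0.0512] 0.63
scene 116 [15.7 19.1 25.3 30.9 33.2]
top 0 
336 ((515.9765625, 76.90068054199219), (93.3409194946289, 15.040136337280273), 41.5159797668457) [0.12996903 0.13392819]
```

View pics/end.png

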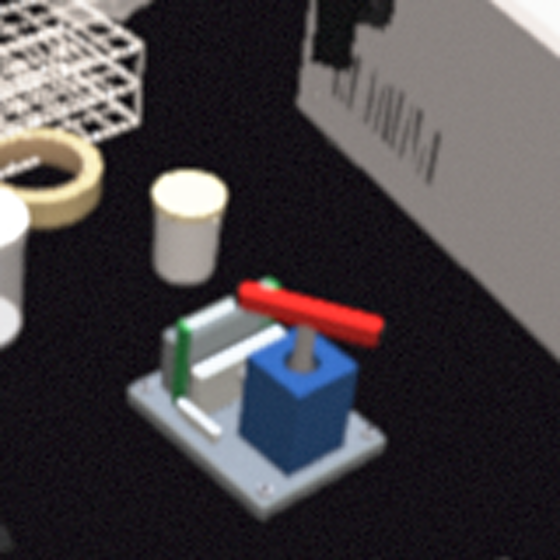

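The key stands home with bar top at 130 mm. The bar reads 41° against the gripper's 33°, so I'll move the arm aside and verify the jaw from the top camera.

Request:
move_arm(increments=[{"xyz":[20,-30,0],"roll":0,"grip":50},{"xyz":[20,-30,0],"roll":0,"grip":50},{"xyz":[20,-30,0],"roll":0,"grip":50},{"xyz":[20,-30,0],"roll":0,"grip":50},{"xyz":[20,-30,0],"roll":0,"grip":50}])

```text
time_s: 17.25
position: [0.5132, 0.2571, 0.3146]
tcp_rot: [[0.831, 0.557, -0.003], [0.557, -0.831, -0.001], [-0.003, -0.001, -1.0]]
force: [0.7, -0.2, -0.2]
opening: 0.498
grasp_force: 0.0
```

Request:
move_arm(increments=[{"xyz":[20,-30,0],"roll":0,"grip":50},{"xyz":[20,-30,0],"roll":0,"grip":50},{"xyz":[0,0,0],"roll":0,"grip":50},{"xyz":[0,0,0],"roll":0,"grip":50}])

```text
time_s: 17.58
position: [0.5127, 0.3294, 0.3142]
tcp_rot: [[0.828, 0.56, -0.003], [0.56, -0.829, -0.002], [-0.003, -0.0, -1.0]]
force: [-0.6, -0.9, -1.0]
opening: 0.501
grasp_force: 0.0
```

```bash
cat >> j.py <<'E'
print(bot.read_state()["position"])
for n in("scene","top"):
    im,d=bot.capture(n);P=cloud(n,d);hsv=cv2.cvtColor(im,cv2.COLOR_RGB2HSV).astype(int);H,S,V=hsv[...,0],hsv[...,1],hsv[...,2];z=P[...,2]
    m=((H<8)|(H>172))&(S>120)&(V>60)&(z>.1)&(z<.17)&(P[...,1]<.2);q=P[m]
    if m.sum()>20: print(n,m.sum(),cv2.minAreaRect((q[:,:2]*1000).astype(np.float32)),np.percentile(q[:,2],[50,90]))
ims=[cv2.imread("pics/top0.png")[190:270,290:370],im[190:270,290:370,::-1]]
cv2.imwrite("pics/cmp.png",cv2.resize(np.hstack(ims),None,fx=5,fy=5,interpolation=cv2.INTER_CUBIC))
E
python3 j.py
```

```text
scene 106 [ 6.3 10.8 19.9 31.5 33.3]
top 187 [ 4.8  7.9 12.5 16.5 29.1]
scene 109 [ 5.8 13.7 20.  31.7 33.3]
scene 116 [15.7 19.8 24.8 30.8 33.3]
top 153 [13.8 17.2 21.3 25.2 28.7]
[0.51316285 0.32724243 0.31476294]
scene 337 ((515.9282836914062, 77.20565032958984), (92.88945770263672, 15.84214973449707), 40.33781814575195) [0.13009265 0.1341109 ]
top 253 ((512.6598510742188, 77.10990905761719), (91.48412322998047, 12.146488189697266), 41.26655960083008) [0.13052611 0.13318437]
```

View pics/cmp.png

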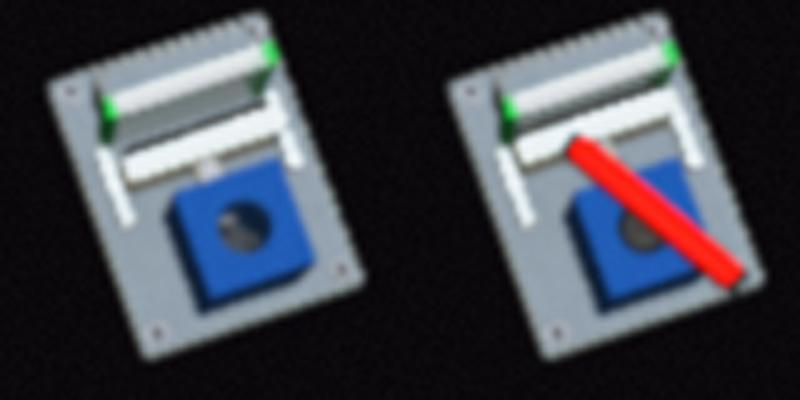

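```bash
python3 - <<'E'
from h import *
a=np.radians(10.6);A=np.array([[np.cos(a),np.sin(a)],[-np.sin(a),np.cos(a)]])
bot_im={}
def prof(im,n,z,xs,ys):
    g=im.astype(np.float32).mean(2);out=[]
    for x in xs:
        p=np.array([proj(n,[*(A.T@np.array([x+35,y])/1000+[.5155,.0777]),z]) for y in ys],np.float32)
        out.append(cv2.remap(g,p[:,:1],p[:,1:],cv2.INTER_LINEAR).mean())
    return np.array(out).astype(int)
old={n:cv2.imread(f"pics/{n}0.png") for n in("top","scene")}
for n in("top","scene"):
    new=bot.capture(n)[0]
    for nm,ys in(("+y",range(22,34,2)),):
        xs=np.arange(-4,40,1.)
        print(n,nm);print(" x  ",xs.astype(int).tolist());print("old",prof(old[n],n,.054,xs,ys).tolist());print("new",prof(new,n,.054,xs,ys).tolist())
    xs=np.arange(56,82,2.);print("base +x edge",list(zip(xs,prof(new,n,.014,xs,range(-20,20,4)))))
    xs=np.arange(-80,-56,2.);print("base -x edge",list(zip(xs,prof(new,n,.014,xs,range(-20,20,4)))))
E
```

```text
top +y
 x   [-4, -3, -2, -1, 0, 1, 2, 3, 4, 5, 6, 7, 8, 9, 10, 11, 12, 13, 14, 15, 16, 17, 18, 19, 20, 21, 22, 23, 24, 25, 26, 27, 28, 29, 30, 31, 32, 33, 34, 35, 36, 37, 38, 39]
old [142, 131, 121, 116, 120, 139, 167, 195, 217, 232, 237, 239, 240, 240, 240, 238, 232, 216, 188, 154, 122, 103, 104, 114, 126, 132, 133, 131, 128, 126, 124, 123, 121, 119, 120, 125, 136, 154, 174, 192, 205, 213, 218, 221]
new [158, 159, 159, 159, 159, 158, 157, 154, 148, 140, 129, 118, 113, 117, 134, 161, 190, 213, 229, 236, 239, 240, 241, 241, 239, 234, 222, 197, 162, 127, 102, 90, 92, 101, 111, 121, 135, 154, 174, 192, 205, 214, 218, 221]
base +x edge [(np.float64(56.0), np.int64(164)), (np.float64(58.0), np.int64(164)), (np.float64(60.0), np.int64(163)), (np.float64(62.0), np.int64(161)), (np.float64(64.0), np.int64(153)), (np.float64(66.0), np.int64(127)), (np.float64(68.0), np.int64(80)), (np.float64(70.0), np.int64(35)), (np.float64(72.0), np.int64(11)), (np.float64(74.0), np.int64(9)), (np.float64(76.0), np.int64(10)), (np.float64(78.0), np.int64(10)), (np.float64(80.0), np.int64(10))]
base -x edge
[... 1255 characters left out ...]
66.0), np.int64(96)), (np.float64(68.0), np.int64(93)), (np.float64(70.0), np.int64(92)), (np.float64(72.0), np.int64(91)), (np.float64(74.0), np.int64(90)), (np.float64(76.0), np.int64(88)), (np.float64(78.0), np.int64(86)), (np.float64(80.0), np.int64(83))]
base -x edge [(np.float64(-80.0), np.int64(18)), (np.float64(-78.0), np.int64(29)), (np.float64(-76.0), np.int64(49)), (np.float64(-74.0), np.int64(71)), (np.float64(-72.0), np.int64(91)), (np.float64(-70.0), np.int64(114)), (np.float64(-68.0), np.int64(140)), (np.float64(-66.0), np.int64(160)), (np.float64(-64.0), np.int64(170)), (np.float64(-62.0), np.int64(171)), (np.float64(-60.0), np.int64(161)), (np.float64(-58.0), np.int64(138))]
```

```bash
python3 - <<'E'
from h import *
a=np.radians(10.6);A=np.array([[np.cos(a),np.sin(a)],[-np.sin(a),np.cos(a)]])
im=bot.capture("top")[0].astype(np.float32).mean(2)
def edge(z,xs,ys):
    o=[]
    for x in xs:
        p=np.array([proj("top",[*(A.T@np.array([x+35,y])/1000+[.5155,.0777]),z]) for y in ys],np.float32);o.append(cv2.remap(im,p[:,:1],p[:,1:],cv2.INTER_LINEAR).mean())
    return [int(v) for v in o]
for ys in(range(20,34,2),range(-34,-24,2)):
    print("cassette top",list(zip(range(20,46),edge(.084,range(20,46),ys))))
    print("jaw",list(zip(range(4,34),edge(.054,range(4,34),ys))))
    print("base+",list(zip(range(60,76),edge(.014,range(60,76),ys))))
E
```

```text
cassette top [(20, 119), (21, 95), (22, 88), (23, 94), (24, 104), (25, 116), (26, 132), (27, 151), (28, 171), (29, 191), (30, 208), (31, 217), (32, 223), (33, 227), (34, 229), (35, 229), (36, 225), (37, 216), (38, 202), (39, 186), (40, 173), (41, 166), (42, 163), (43, 162), (44, 162), (45, 162)]
jaw [(4, 147), (5, 139), (6, 128), (7, 117), (8, 111), (9, 115), (10, 130), (11, 156), (12, 185), (13, 209), (14, 226), (15, 235), (16, 238), (17, 240), (18, 241), (19, 241), (20, 239), (21, 234), (22, 221), (23, 197), (24, 163), (25, 127), (26, 100), (27, 90), (28, 93), (29, 101), (30, 111), (31, 122), (32, 137), (33, 156)]
base+ [(60, 157), (61, 157), (62, 155), (63, 153), (64, 148), (65, 138), (66, 124), (67, 104), (68, 79), (69, 53), (70, 33), (71, 18), (72, 11), (73, 9), (74, 9), (75, 9)]
cassette top [(20, 132), (21, 103), (22, 83), (23, 72), (24, 72), (25, 78), (26, 92), (27, 117), (28, 143), (29, 168), (30, 189), (31, 203), (32, 210), (33, 216), (34, 220), (35, 222), (36, 220), (37, 215), (38, 205), (39, 191), (40, 178), (41, 169), (42, 163), (43, 160), (44, 158), (45, 156)]
jaw [(4, 160), (5, 157), (6, 151), (7, 146), (8, 142), (9, 143), (10, 151), (11, 167), (12, 189), (13, 210), (14, 225), (15, 234), (16, 238), (17, 239), (18, 240), (19, 241), (20, 240), (21, 236), (22, 226), (23, 205), (24, 172), (25, 132), (26, 99), (27, 78), (28, 70), (29, 74), (30, 85), (31, 99), (32, 117), (33, 140)]
base+ [(60, 164), (61, 164), (62, 162), (63, 159), (64, 152), (65, 140), (66, 123), (67, 101), (68, 76), (69, 53), (70, 33), (71, 18), (72, 11), (73, 9), (74, 9), (75, 9)]
```

Jaw position reads within about 1 mm of tight. I'll regrasp the bar at its actual angle and gently feel the stop once more to be certain.

Request:
move_arm(increments=[{"xyz":[-20,30,0],"roll":0,"grip":50},{"xyz":[-20,30,0],"roll":0,"grip":50},{"xyz":[-20,30,0],"roll":0,"grip":50},{"xyz":[-20,30,0],"roll":0,"grip":50},{"xyz":[-20,30,0],"roll":0,"grip":50}])

```text
time_s: 18.35
position: [0.514, 0.1455, 0.3165]
tcp_rot: [[0.831, 0.556, 0.001], [0.556, -0.831, -0.0], [0.001, 0.0, -1.0]]
force: [1.0, 1.4, -0.5]
opening: 0.501
grasp_force: 0.0
```

Request:
move_arm(increments=[{"xyz":[-20,30,0],"roll":0,"grip":50},{"xyz":[-20,30,0],"roll":0,"grip":50},{"xyz":[0,0,30],"roll":-0.125,"grip":50},{"xyz":[0,0,30],"roll":0,"grip":50},{"xyz":[0,0,30],"roll":0,"grip":50}])

```text
time_s: 18.77
position: [0.515, 0.0736, 0.2263]
tcp_rot: [[0.757, 0.654, 0.003], [0.654, -0.757, -0.0], [0.002, 0.002, -1.0]]
force: [0.3, 0.3, -1.3]
opening: 0.498
grasp_force: 0.0
```

Request:
move_arm(increments=[{"xyz":[0,0,20],"roll":0,"grip":50},{"xyz":[0,0,0],"roll":0,"grip":50},{"xyz":[0,0,0],"roll":0,"grip":50}])

```text
time_s: 19.02
position: [0.514, 0.075, 0.2058]
tcp_rot: [[0.755, 0.655, -0.002], [0.655, -0.755, 0.0], [-0.001, -0.001, -1.0]]
force: [0.4, -0.2, 0.1]
opening: 0.496
grasp_force: 0.0
```

```bash
python3 s.py
```

```text
t 19.02 pos [0.514  0.075  0.2058] yaw x-axis 40.95 q6 45.0 F [ 0.4 -0.2  0.1] tool shift mm [ 0.9  0.1 99.4] roll -0.0
[-0.023 -0.054 -0.015] tau6 -0.0 0.49582760118370633
[0.5635 0.1008 0.0526] 0.52
```

Aligned with the bar; descend, close, and feel.

Request:
move_arm(increments=[{"xyz":[0.5,0,30],"roll":0,"grip":50},{"xyz":[0,0,30],"roll":0,"grip":50},{"xyz":[0,0,25],"roll":0,"grip":50},{"xyz":[0,0,13],"roll":0,"grip":50},{"xyz":[0,0,0],"roll":0,"grip":20}])

```text
time_s: 19.53
position: [0.5144, 0.0759, 0.1072]
tcp_rot: [[0.754, 0.656, -0.002], [0.656, -0.754, 0.0], [-0.002, -0.002, -1.0]]
force: [0.4, -0.9, 0.2]
opening: 0.481
grasp_force: 0.0
```

Request:
move_arm(increments=[{"xyz":[0,0,0],"roll":0,"grip":0},{"xyz":[0,0,0],"roll":0,"grip":0},{"xyz":[0,0,0],"roll":0,"grip":0},{"xyz":[0,0,0],"roll":0,"grip":0},{"xyz":[0,0,0],"roll":0,"grip":0}])

```text
time_s: 19.95
position: [0.5156, 0.0759, 0.1093]
tcp_rot: [[0.755, 0.656, 0.002], [0.656, -0.755, -0.0], [0.002, 0.002, -1.0]]
force: [-0.2, 0.1, 2.3]
opening: 0.132
grasp_force: 30.3
```

```bash
python3 s.py|head -2
```

```text
t 19.95 pos [0.5156 0.0759 0.1093] yaw x-axis 41.02 q6 45.1 F [-0.2  0.1  2.3] tool shift mm [-1.1 -0.4  2.9] roll -0.0
[ 0.114  0.025 -0.051] tau6 0.0 0.1323516043650268
```

Request:
move_arm(increments=[{"xyz":[0,0,0],"roll":0.03,"grip":0},{"xyz":[0,0,0],"roll":0.02,"grip":0}])

```text
time_s: 20.22
position: [0.5156, 0.0758, 0.1092]
tcp_rot: [[0.787, 0.617, 0.002], [0.617, -0.787, -0.0], [0.002, 0.002, -1.0]]
force: [-0.5, -0.1, 6.0]
opening: 0.135
grasp_force: 30.0
```

```bash
python3 s.py|head -2
```

```text
t 20.22 pos [0.5156 0.0758 0.1092] yaw x-axis 38.1 q6 48.0 F [-0.5 -0.1  6. ] tool shift mm [-1.1 -0.5  2.8] roll -0.0
[0.048 0.147 0.103] tau6 -0.01 0.13467207656327662
```

Request:
move_arm(increments=[{"xyz":[0,0,0],"roll":0.03,"grip":0},{"xyz":[0,0,0],"roll":0,"grip":0}])

```text
time_s: 20.48
position: [0.5156, 0.0758, 0.1092]
tcp_rot: [[0.804, 0.594, 0.002], [0.594, -0.804, -0.0], [0.001, 0.002, -1.0]]
force: [0.2, 0.6, 6.6]
opening: 0.134
grasp_force: 30.0
```

```bash
python3 s.py|head -2
```

```text
t 20.48 pos [0.5156 0.0758 0.1092] yaw x-axis 36.44 q6 49.6 F [0.2 0.6 6.6] tool shift mm [-1.1 -0.4  2.8] roll -0.0
[0.029 0.116 0.246] tau6 0.38 0.13353582890681942
```

Request:
move_arm(increments=[{"xyz":[0,0,0],"roll":0.02,"grip":0},{"xyz":[0,0,0],"roll":0,"grip":0}])

```text
time_s: 20.75
position: [0.5156, 0.0758, 0.1092]
tcp_rot: [[0.816, 0.579, 0.002], [0.579, -0.816, -0.001], [0.001, 0.002, -1.0]]
force: [-0.9, 0.1, 6.0]
opening: 0.135
grasp_force: 30.1
```

```bash
python3 s.py|head -2
```

```text
t 20.75 pos [0.5156 0.0758 0.1092] yaw x-axis 35.36 q6 50.8 F [-0.9  0.1  6. ] tool shift mm [-1.1 -0.4  2.8] roll -0.0
[0.09  0.078 0.276] tau6 0.45 0.1351726957171158
```

Request:
move_arm(increments=[{"xyz":[0,0,0],"roll":0.03,"grip":0},{"xyz":[0,0,0],"roll":0,"grip":0}])

```text
time_s: 21.02
position: [0.5156, 0.0758, 0.1092]
tcp_rot: [[0.832, 0.554, 0.002], [0.554, -0.832, -0.001], [0.001, 0.002, -1.0]]
force: [-0.5, 1.3, 5.9]
opening: 0.136
grasp_force: 30.3
```

```bash
python3 s.py|head -2
```

```text
t 21.02 pos [0.5156 0.0758 0.1092] yaw x-axis 33.66 q6 52.5 F [-0.5  1.3  5.9] tool shift mm [-1.1 -0.4  2.8] roll -0.0
[0.048 0.126 0.512] tau6 0.63 0.13556027722928288
```

Request:
move_arm(increments=[{"xyz":[0,0,0],"roll":0.02,"grip":0},{"xyz":[0,0,0],"roll":0,"grip":0}])

```text
time_s: 21.28
position: [0.5156, 0.0757, 0.1092]
tcp_rot: [[0.843, 0.538, 0.002], [0.538, -0.843, -0.001], [0.001, 0.002, -1.0]]
force: [-0.3, 1.1, 6.1]
opening: 0.135
grasp_force: 30.6
```

```bash
python3 s.py|head -2
```

```text
t 21.28 pos [0.5156 0.0757 0.1092] yaw x-axis 32.56 q6 53.6 F [-0.3  1.1  6.1] tool shift mm [-1.1 -0.4  2.8] roll -0.0
[0.068 0.056 0.56 ] tau6 0.68 0.13519652531892262
```

Same torque at the same angle as before: it's the hard stop. Release and withdraw.

Request:
move_arm(increments=[{"xyz":[0,0,0],"roll":-0.05,"grip":0},{"xyz":[0,0,0],"roll":-0.03,"grip":0},{"xyz":[0,0,0],"roll":0,"grip":20},{"xyz":[0,0,0],"roll":0,"grip":50},{"xyz":[0,0,0],"roll":0,"grip":50}])

```text
time_s: 21.8
position: [0.5147, 0.0759, 0.1081]
tcp_rot: [[0.799, 0.601, -0.0], [0.601, -0.799, 0.0], [-0.0, -0.0, -1.0]]
force: [0.0, -0.4, 0.2]
opening: 0.271
grasp_force: 0.0
```

Request:
move_arm(increments=[{"xyz":[0,0,0],"roll":0,"grip":50},{"xyz":[0,0,0],"roll":0,"grip":50},{"xyz":[0,0,-10],"roll":0,"grip":50},{"xyz":[0,0,-30],"roll":0,"grip":50},{"xyz":[0,0,-35],"roll":0,"grip":50}])

```text
time_s: 22.22
position: [0.513, 0.0759, 0.1825]
tcp_rot: [[0.799, 0.602, -0.006], [0.602, -0.799, 0.0], [-0.005, -0.004, -1.0]]
force: [1.0, 0.0, 0.0]
opening: 0.489
grasp_force: 0.0
```

Request:
move_arm(increments=[{"xyz":[0,0,-35],"roll":0,"grip":50},{"xyz":[0,0,-35],"roll":0,"grip":50},{"xyz":[0,0,-30],"roll":0,"grip":50},{"xyz":[0,0,0],"roll":0,"grip":50},{"xyz":[0,0,0],"roll":0,"grip":50}])

```text
time_s: 22.63
position: [0.5158, 0.0758, 0.2857]
tcp_rot: [[0.799, 0.602, 0.006], [0.602, -0.799, -0.0], [0.004, 0.004, -1.0]]
force: [0.6, 0.3, -0.8]
opening: 0.499
grasp_force: 0.0
```

```bash
python3 j.py|tail -5
```

```text
scene 109 [ 5.8 13.7 20.  31.7 33.3]
scene 130 [15.1 18.7 24.7 30.6 33.2]
top 3 [23.3 24.6 26.2 27.  27.6]
[0.51377853 0.07595189 0.28257714]
scene 341 ((517.0103759765625, 77.05467224121094), (94.57328796386719, 16.5274715423584), 39.481224060058594) [0.13029692 0.13373179]
```

Key still home (bar top about 130 mm), jaw unchanged, robot clear.

```bash
python3 -c "
from rig import bot
print(bot.hand_in())"
```

```text
the job is handed in; nothing more can be done
None
```

I've handed the job in: the key dropped home and turned clockwise to a firm stop, felt twice at the same angle (0.56–0.59 N m). It is left standing in the well with the arm clear; the camera put the jaw within about 1 mm of the cassette, so contact rests on that torque.

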